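Eject a stuck specimen mount from its mould sleeve

TASK

A round resin specimen mount is stuck in the upright metal sleeve on the ejection stand. Take the longer of the two push rods from the rack by its grip and, keeping hold of it (do not drop it in), push it down through the sleeve until the mount falls into the stand's tray and the rod's collar rests on the sleeve's rim, then let go and leave the rod standing there. Leave the short rod in the rack.

Things in the scene. Friction and masses are not known exactly. Their poses are not given: they have to be found in the camera images.
- push_rod: Long push rod, aluminium, 132 mm tall, 0.25 kg, upright in one of the rack's two recesses (34 mm wide, 22 deep, floor 8 mm above the table). Origin: centre of the foot's underside; z up the rod. Foot 28 mm diameter to 20 mm up, shaft 18 mm to 64, flat collar 76 mm diameter from 64 to 72, cylindrical steel grip 22 mm diameter from 72 to 132. Round: any yaw does.
- short_rod: Short push rod, a bystander in the rack's other recess, 110 mm from the long one: same shape and grip, but 36 mm from foot to collar (the long one has 64) and 104 mm tall; too short to push the mount out. Origin: centre of its foot's underside; z up.
- stand: Fixed stand, base 150 x 170 mm. Origin: centre of its underside, on the sleeve's axis; z up. Tray 84 mm square inside, floor 9 mm up. Above it, between two posts (62 mm to +y and -y, 100 mm high), an upright open sleeve: 72 mm outside, 54 inside, from 60 up to its rim at 120 mm. Sprung pads in the bore, 64 to 98 mm up, narrow it to 47 mm. With the long rod's collar on the rim the foot is 56 mm up.
- mount: The stuck mount: black resin disc, 50 mm diameter, 22 mm thick, 80 g, with a small steel sample in its face, flat inside the stand's sleeve, its top 18 to 28 mm below the rim. Origin at its centre, z along its axis. Sprung pads hold it by friction: a downward push of about 8 to 16 N slides it until it falls out below into the tray.
Not all that is in view belongs to the job. What is shaped like the mount but red is not meant. What is shaped like the push_rod but pink is not meant.

How it is judged:
By the outcome, as a careful person would: the job done as asked, in the order asked, and still so for the second after the job is handed in, with the robot touching nothing.
It also fails if it takes over 45 s, if anything falls off the work surface, if the arm or the gripper's body presses on something with over 40 N, if the wrist force passes 120 N, or if a joint passes its speed limit or range.

ROBOT

A 7-joint arm with a two-finger parallel gripper is mounted at the origin on the work surface. World frame = base frame: x ahead of the robot, y to its left, z up, the work surface at z = 0. Lengths are in m, angles in rad, forces in N, time in s.
With the tool pointing down it reaches from about 0.4 to 0.85 m from the base axis. Payload 4.5 kg.
Tool frame: the origin (TCP) lies at the very end of the fingers, on their centre line; the grasp point (between the pads) lies 19 mm behind it; x points along the fingers, y is the direction in which the jaws open and shut, and the axes are right-handed (so a half turn about x gives the same grasp; the last joint's range is limited). The gripper opens to 85 mm and grips with 20 to 120 N. Pads are 22 mm wide; open, the fingers measure 114 mm over their backs; the gripper's body (76 mm by 85 mm) begins 54 mm behind the grasp point. The pads swing forward as they close: fully open they stand 13 mm farther back than shut.
Start: joints at [-1.208, 0.689, -0.195, 1.565, 0.157, 0.902, -0.215], TCP at [0.202, 0.592, 0.231] pointing down, gripper open.
Joint ranges: [-3.01, 3.01], [-0.46, 2.08], [-1.47, 1.51], [0.13, 2.56], [-1, 4.14], [0.04, 2.09], [-2.66, 2.66]. Speed limits (rad/s): [2.57, 2.57, 3.14, 3.14, 3.14, 3.14, 3.14].

INTERFACE

Orientations are given as a unit quaternion [w, x, y, z].
In Python, from station import * gives the robot as it stands. Calls block until the motion is done:
- movep(position, orientation): joint-space move of the TCP to a pose.
- line_to(position, attitude=None, rate=0.15): straight line of the TCP; attitude=None keeps the orientation; rate is the mean speed in m/s.
- move_j(angles): joint-space move.
- move_gripper(opening, newtons=None): finger opening in m; newtons is the grip in N (None keeps the last); returns when the fingers have stopped.
- hold(seconds).
- inverse_kinematics(position, orientation): joint angles nearest the present ones, or None.
- camera(name): name is "side" or "top" or "wrist"; returns the picture (384x512x3 uint8, red, green, blue); there is no depth.
- camera_model(name): a dict with "vfov" (degrees; the focal length in pixels is half the picture's height over the tangent of half this angle, whatever the lens; pixels are square), "cx", "cy" (the principal point, pixels), "rvec" (rotation vector, rad) and "tvec" (3), from world to camera coordinates, as OpenCV has them. Camera axes: x right, y down, z forward; pixel columns grow to the right and rows downward; lengths in m; the calibration is good to about 2 mm. A picture is of the moment at which its call begins: read the wrist's pose just before it. camera_model takes no time and is no camera call; for the wrist camera it gives the pose at the moment of the call.
A pose or a line that the arm cannot do raises PlanningError and nothing moves.
- job_done(): hands the job in, once; it reports no verdict.
Readings, each from a call of its own:
- get_clock(): time.
- get_qpos(): joint angles.
- get_joint_velocities(): joint speeds.
- get_joint_torque(): joint torques, N m.
- get_tcp_pos(): TCP position.
- get_ee_rot(): TCP orientation.
- get_ft_force(): force on the tool from outside, world axes, zero at the start.
- get_ft_torque(): the same for the moment, N m.
- get_grip_width(): finger opening in m.
Only numpy, scipy, OpenCV 4.12 (cv2) and the standard library are available. Lean on these libraries where they do the work, as an engineer would, in place of code of your own. Each camera call takes 0.05 s, during which the arm holds its last target.

## Working session

There is one attempt and no reset: what is moved stays moved. The work goes in short steps, each a Python script; the robot and the scene stay as the last script left them, time stands still between calls to the robot, and variables do not carry over. Pictures are saved under pics/ and viewed, and the job is handed in when it is done.

```bash
ls; mkdir -p pics; python3 - <<'E'
from station import *
import cv2
for n in ["side","top","wrist"]:
    m=camera_model(n); im=camera(n)
    print(n,m)
    cv2.imwrite(f"pics/{n}0.png",im[:,:,::-1])
print(get_clock(),get_ee_rot(),get_ft_force())
E
```

```text
pics
side {'vfov': 48.971070062390766, 'cx': 253.96902315510675, 'cy': 195.8939045941585, 'rvec': array([ 2.22112303, -0.82327111,  0.36052855]), 'tvec': array([-0.32457685,  0.29295658,  0.76696428])}
top {'vfov': 57.889543387626425, 'cx': 261.7422333507812, 'cy': 198.92189795402314, 'rvec': array([ 2.1801141 , -2.11108086,  0.18932809]), 'tvec': array([-0.00487499,  0.4722026 ,  0.6649408 ])}
wrist {'vfov': 61.413211469345214, 'cx': 249.57990724229575, 'cy': 190.05326121699846, 'rvec': array([-2.34628819, -1.67891507, -0.25304324]), 'tvec': array([-0.6243579 , -0.03920898,  0.38029248])}
0.15 [ 0.69753778  0.11520173  0.69761781 -0.11618522] [-0.03157887  0.30703601 -0.87560094]
```

View pics/side0.png

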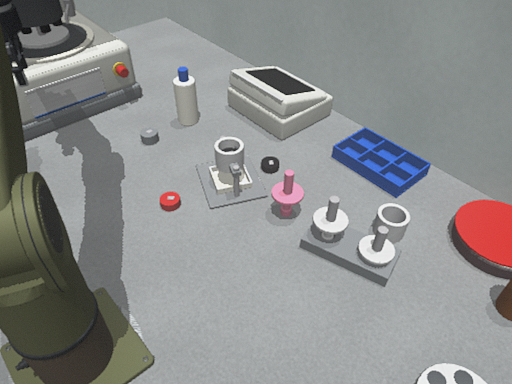

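View pics/top0.png

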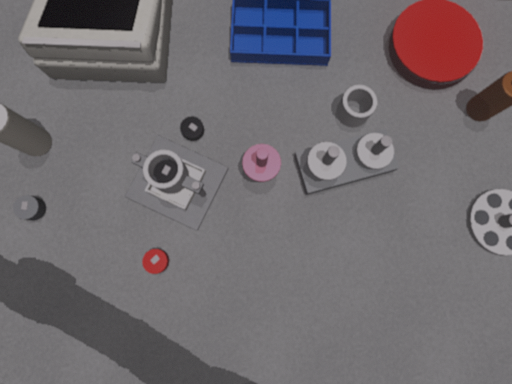

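View pics/wrist0.png

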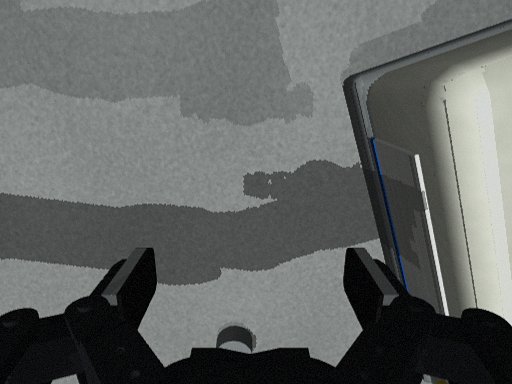

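The side view shows two metal rods in the rack at about (330,215) and (378,245), and a pink decoy at (288,190). The sleeve is at (230,150), with loose discs at (270,164) black and (170,201) red. I'll enlarge these.

```bash
python3 - <<'E'
import cv2,numpy as np
s=cv2.imread("pics/side0.png");t=cv2.imread("pics/top0.png")
def crop(im,x0,y0,x1,y1,k): return cv2.resize(im[y0:y1,x0:x1],None,fx=k,fy=k,interpolation=cv2.INTER_CUBIC)
cv2.imwrite("pics/s_rack.png",crop(s,290,180,420,280,6))
cv2.imwrite("pics/t_rack.png",crop(t,290,110,420,200,6))
cv2.imwrite("pics/t_stand.png",crop(t,120,130,240,230,6))
cv2.imwrite("pics/s_stand.png",crop(s,190,125,290,210,7))
E
```

```text
(no output)
```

View pics/s_rack.png

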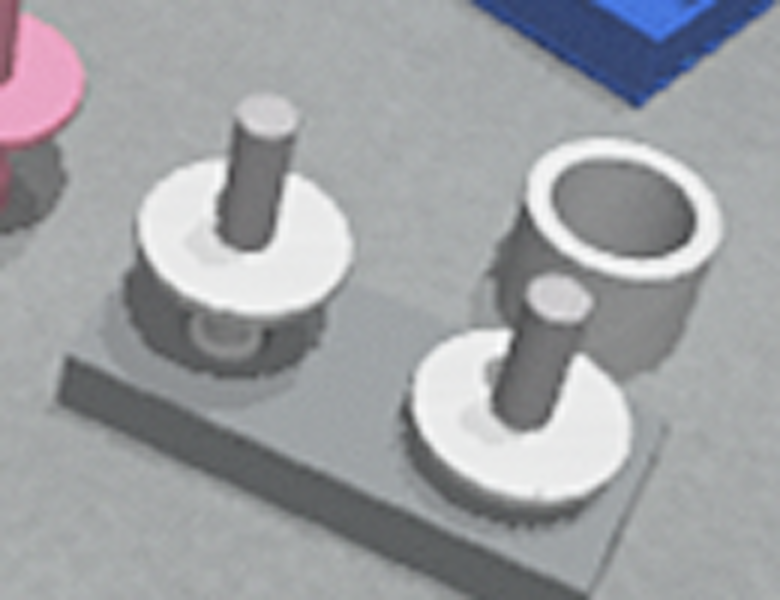

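View pics/t_rack.png

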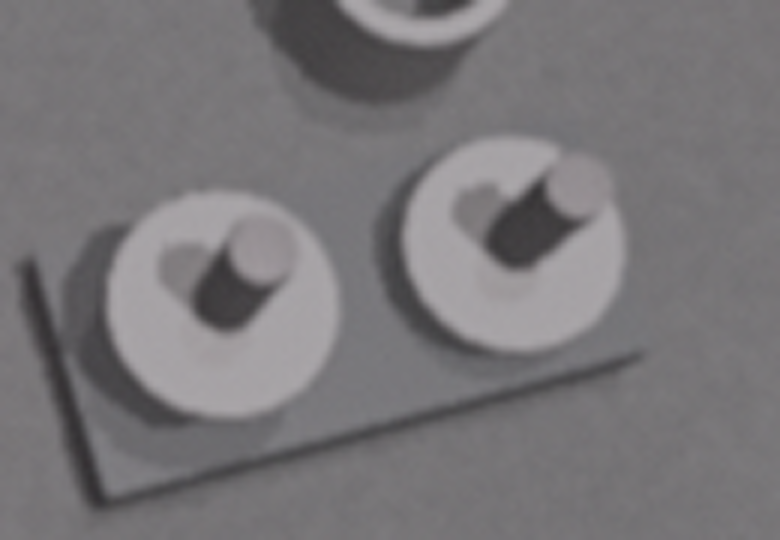

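View pics/t_stand.png

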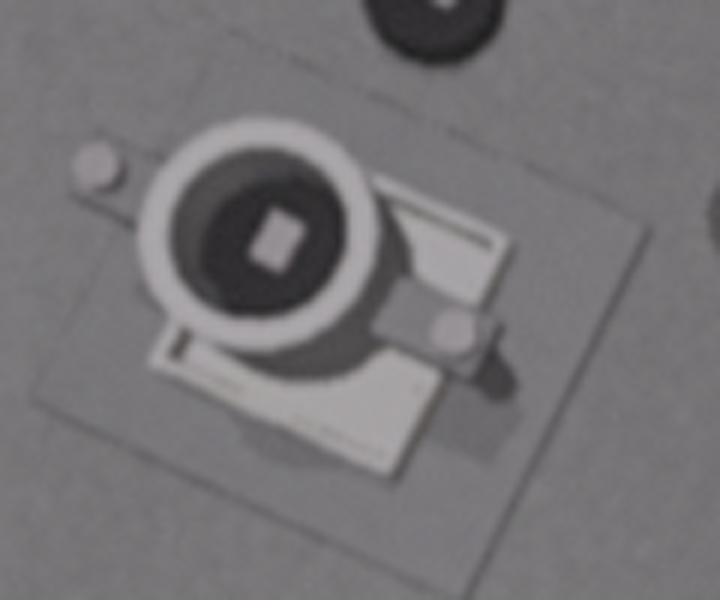

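View pics/s_stand.png

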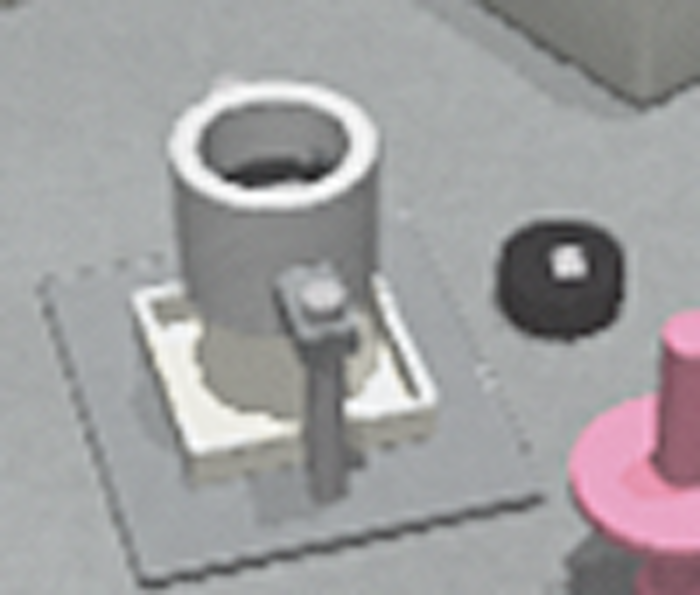

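The left rod, at side (330,219) and top (327,161), is the long one: its collar stands clear of the rack with the foot visible below it. The right one's collar sits close to the rack, so it is the short rod. The pink one is a decoy. Next I compute positions.

```bash
cat > h.py <<'E'
import numpy as np,cv2
def K(m): 
    f=192/np.tan(np.radians(m['vfov'])/2); return np.array([[f,0,m['cx']],[0,f,m['cy']],[0,0,1]])
def ray(m,p):
    R=cv2.Rodrigues(m['rvec'])[0]; d=R.T@np.linalg.solve(K(m),[p[0],p[1],1]); return -R.T@m['tvec'],d
def onz(m,p,z):
    c,d=ray(m,p); return c+d*(z-c[2])/d[2]
def tri(ms,ps):
    P=[K(m)@np.c_[cv2.Rodrigues(m['rvec'])[0],m['tvec']] for m in ms]
    X=cv2.triangulatePoints(P[0],P[1],np.array(ps[0],float),np.array(ps[1],float)); return (X[:3]/X[3]).ravel()
def proj(m,X): return cv2.projectPoints(np.atleast_2d(np.array(X,float)),m['rvec'],m['tvec'],K(m),None)[0].reshape(-1,2)
E
python3 - <<'E'
from station import *
from h import *
np.set_printoptions(precision=4,suppress=True)
s=camera_model("side");t=camera_model("top")
for n,ps,pt,z in [("grip",(334.2,198.9),(333.6,151.3),.14),("collar",(330.4,219.3),(326.7,160.3),.08),("rim",(228.8,145.3),(162.5,168.8),.12),("shortcollar",(376.6,249),(375.3,150.3),.052)]:
    print(n,onz(s,ps,z),onz(t,pt,z),tri([s,t],[ps,pt]))
print(onz(t,(135.9,157.2),.1),onz(t,(195.4,185.1),.1))
print([onz(t,p,0.03)for p in [(306,193.3),(396.5,169)]])
E
```

```text
grip [ 0.5475 -0.1141  0.14  ] [ 0.5453 -0.1129  0.14  ] [ 0.5466 -0.1137  0.1399]
collar [ 0.5465 -0.1154  0.08  ] [ 0.5455 -0.1129  0.08  ] [ 0.5471 -0.114   0.078 ]
rim [0.5104 0.189  0.12  ] [0.5077 0.1916 0.12  ] [0.5098 0.1906 0.1192]
shortcollar [ 0.579  -0.2206  0.052 ] [ 0.5781 -0.2181  0.052 ] [ 0.5799 -0.2196  0.0498]
[0.5329 0.2482 0.1   ] [0.4838 0.1345 0.1   ]
[array([ 0.4881, -0.0804,  0.03  ]), array([ 0.5462, -0.2695,  0.03  ])]
```

```bash
cat >> h.py <<'E'
from scipy.spatial.transform import Rotation as Ro
def quat(yx,yy):
    x=np.array([0,0,-1.]);y=np.array([yx,yy,0.]);y/=np.linalg.norm(y);z=np.cross(x,y)
    q=Ro.from_matrix(np.c_[x,y,z]).as_quat(); return [float(q[3]),*map(float,q[:3])]
E
python3 - <<'E'
from station import *
from h import *
np.set_printoptions(precision=3,suppress=True)
q=get_ee_rot();R=Ro.from_quat([q[1],q[2],q[3],q[0]]).as_matrix();print(R)
s=camera_model("side");t=camera_model("top")
print("pink collar",tri([s,t],[(287,193),(261.5,163)]),"pink top",tri([s,t],[(289,174),(263,152)]),"bottle top",onz(s,(183,72),.15),"bottlebase",onz(s,(188,120),0))
for d in [(.95,.3),(-.95,-.3),(.6,.8),(-.6,-.8)]:
    for P in [(.5465,-.1135,.33),(.5465,-.1135,.092),(.509,.19,.26),(.509,.19,.14)]:
        print(d,P,inverse_kinematics(P,quat(*d)))
print(inverse_kinematics((.202,.592,.33),q))
E
```

```text
[[-0.     0.323  0.946]
 [-0.001  0.946 -0.323]
 [-1.    -0.001  0.   ]]
pink collar [0.54  0.013 0.069] pink top [0.543 0.012 0.127] bottle top [0.603 0.518 0.15 ] bottlebase [0.589 0.499 0.   ]
(0.95, 0.3) (0.5465, -0.1135, 0.33) [ 0.071  0.487  0.084  1.642 -0.046  1.014  0.475]
(0.95, 0.3) (0.5465, -0.1135, 0.092) [ 0.229  0.81  -0.182  1.881  0.29   0.476  0.15 ]
(0.95, 0.3) (0.509, 0.19, 0.26) [-0.441  0.541 -0.001  1.785  0.001  0.816 -0.137]
(0.95, 0.3) (0.509, 0.19, 0.14) [-0.413  0.714 -0.048  1.903  0.063  0.526 -0.198]
(-0.95, -0.3) (0.5465, -0.1135, 0.33) [-0.489  0.816  1.306  1.669 -0.814  1.311 -1.865]
(-0.95, -0.3) (0.5465, -0.1135, 0.092) [-0.235  0.922  0.651  1.905 -0.927  0.648 -1.824]
(-0.95, -0.3) (0.509, 0.19, 0.26) [ 0.076  0.67  -0.893  1.758  0.606  1.014  2.4  ]
(-0.95, -0.3) (0.509, 0.19, 0.14) [ 0.021  0.833 -0.811  1.88   0.835  0.809  2.201]
(0.6, 0.8) (0.5465, -0.1135, 0.33) [ 0.156  0.486 -0.055  1.638  0.03   1.019  1.019]
(0.6, 0.8) (0.5465, -0.1135, 0.092) [ 0.329  0.825 -0.352  1.876  0.522  0.533  0.552]
(0.6, 0.8) (0.509, 0.19, 0.26) [-0.338  0.544 -0.166  1.779  0.117  0.828  0.367]
(0.6, 0.8) (0.509, 0.19, 0.14) [-0.334  0.717 -0.179  1.899  0.228  0.545  0.261]
(-0.6, -0.8) (0.5465, -0.1135, 0.33) [-0.441  0.705  1.091  1.667 -0.668  1.191 -1.399]
(-0.6, -0.8) (0.5465, -0.1135, 0.092) [-0.235  0.922  0.651  1.905 -0.927  0.648 -1.203]
(-0.6, -0.8) (0.509, 0.19, 0.26) [-1.054  0.908  1.304  1.814 -0.947  1.213 -1.663]
(-0.6, -0.8) (0.509, 0.19, 0.14) [-0.904  0.902  0.868  1.928 -0.978  0.806 -1.688]
[-1.203  0.597 -0.207  1.426  0.128  1.134 -0.187]
```

```bash
python3 - <<'E'
from station import *
from h import *
np.set_printoptions(precision=4,suppress=True)
q=quat(.95,.3)
line_to([.202,.592,.33],rate=.2)
movep([.5465,-.1135,.30],q)
line_to([.5465,-.1135,.20])
m=camera_model("wrist"); im=camera("wrist")
print(get_clock(),get_tcp_pos(),get_qpos())
im=im[:,:,::-1].copy()
print(proj(m,[[.5465,-.1135,.14],[.5465,-.1135,.08]]))
cv2.imwrite("pics/w1.png",im)
cv2.imwrite("pics/s1.png",camera("side")[:,:,::-1])
E
```

```text
4.425 [ 0.5474 -0.1136  0.201 ] [ 0.0257  0.6456  0.1611  1.8138 -0.1519  0.6919  0.578 ]
[[247.8644 207.2172]
 [248.1138 182.6562]]
```

View pics/w1.png

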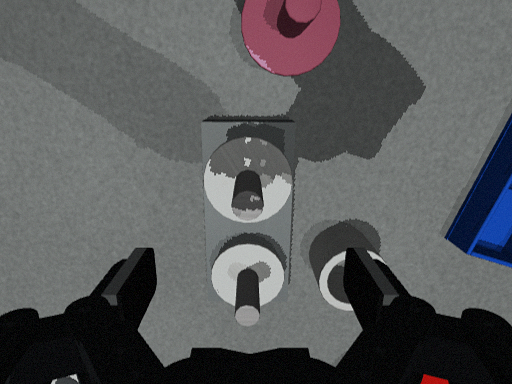

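View pics/s1.png

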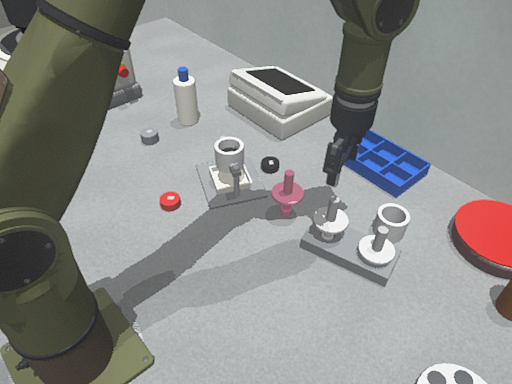

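The wrist view shows the long rod's grip top at about (247,210) and collar at (247,180), within 3 px of prediction. I'll check how much room the cup leaves the +x finger.

```bash
python3 - <<'E'
from station import *
from h import *
np.set_printoptions(precision=4,suppress=True)
s=camera_model("side");t=camera_model("top")
X=tri([s,t],[(394,214.5),(360,100.5)]);print("cup rim",X, "rel", X[:2]-[.5465,-.1135])
print("edges",[onz(t,p,X[2])[:2] for p in [(344,101),(376,101),(360,117)]])
E
```

```text
cup rim [ 0.6829 -0.187   0.0586] rel [ 0.1364 -0.0735]
edges [array([ 0.6793, -0.153 ]), array([ 0.6819, -0.2195]), array([ 0.6457, -0.1857])]
```

```bash
python3 - <<'E'
from station import *
from h import *
np.set_printoptions(precision=4,suppress=True)
line_to([.5465,-.1135,.094],rate=.12)
print(get_tcp_pos(),get_ft_force())
w=move_gripper(0.0,80)
print(get_grip_width(),get_tcp_pos(),get_ft_force())
line_to([.5465,-.1135,.12],rate=.05)
print(get_ft_force(),get_grip_width())
line_to([.5465,-.1135,.265],rate=.15)
print(get_ft_force(),get_grip_width(),get_tcp_pos(),get_clock())
cv2.imwrite("pics/s2.png",camera("side")[:,:,::-1]);cv2.imwrite("pics/w2.png",camera("wrist")[:,:,::-1])
E
```

```text
[ 0.5471 -0.1137  0.0947] [1.1847 0.0071 0.6677]
0.02038467028328402 [ 0.5465 -0.1136  0.0943] [-1.6892 -0.0399  4.3652]
[-0.21    0.5276 -3.1036] 0.020254090187947493
[ 0.2111 -0.46   -2.371 ] 0.02037075450313136 [ 0.5458 -0.1133  0.2641] 7.9083
```

View pics/s2.png

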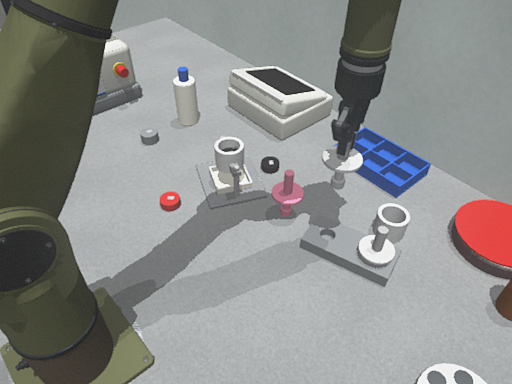

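View pics/w2.png

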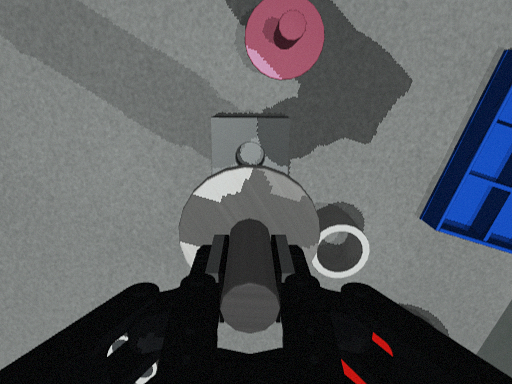

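The rod came out upright: foot at (338,182), collar at (343,160), recess empty at (327,234), and the wrist reads about 2.4 N, which matches its weight. Moving it over the sleeve.

```bash
python3 - <<'E'
from station import *
from h import *
np.set_printoptions(precision=4,suppress=True)
line_to([.5093,.1903,.27],rate=.15)
line_to([.5093,.1903,.220],rate=.12)
hold(.2)
p=get_tcp_pos();print(p,get_ft_force(),get_grip_width(),get_clock())
s=camera_model("side");t=camera_model("top")
o=p-[0,0,.086]
print("pred foot/collar side",proj(s,[o,o+[0,0,.072]]),"top",proj(t,[o,o+[0,0,.072]]))
a=camera("side")[100:200,180:280,::-1];b=camera("top")[110:230,100:240,::-1]
cv2.imwrite("pics/s3.png",cv2.resize(a,None,fx=6,fy=6,interpolation=2));cv2.imwrite("pics/t3.png",cv2.resize(b,None,fx=5,fy=5,interpolation=2))
E
```

```text
[0.5099 0.1905 0.2209] [-0.1317  0.213  -1.54  ] 0.020223142476889812 10.9667
pred foot/collar side [[228.0504 140.1655]
 [226.9882 114.7518]] top [[161.0402 165.529 ]
 [148.6492 153.7779]]
```

View pics/s3.png

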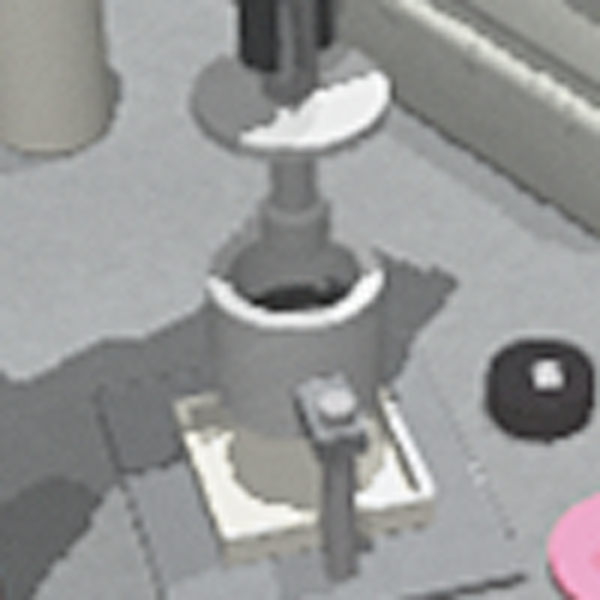

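View pics/t3.png

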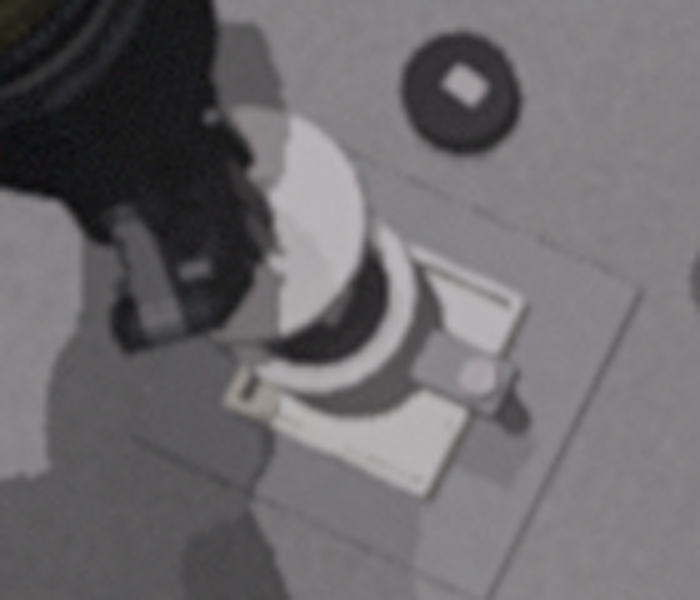

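Foot centre (228.8) and rim centre (229.2) agree to about 1 mm in the side view. I'll push down in small steps while watching force.

```bash
python3 - <<'E'
from station import *
from h import *
np.set_printoptions(precision=4,suppress=True)
for z in [.195]+list(np.arange(.190,.1449,-.005)):
    line_to([.5093,.1903,float(z)],rate=.05)
    f=get_ft_force();print(round(float(z),4),get_tcp_pos()[2].round(4),f,round(get_grip_width(),4))
    if f[2]>35 or np.hypot(f[0],f[1])>20: break
print(get_clock())
cv2.imwrite("pics/s4.png",cv2.resize(camera("side")[100:200,180:280,::-1],None,fx=6,fy=6,interpolation=2))
E
```

```text
0.195 0.1948 [ 0.3529  0.4889 -2.141 ] 0.0205
0.19 0.1898 [-1.0381  0.321  -2.4029] 0.02
0.185 0.1847 [-0.614   0.1198 -2.1869] 0.02
0.18 0.1798 [-0.4263  0.1237 -2.1761] 0.0202
0.175 0.1753 [0.0892 0.0099 1.2387] 0.0201
0.17 0.1703 [0.2484 0.6992 2.1059] 0.0204
0.165 0.1653 [ 0.4103 -0.1088  1.6246] 0.0202
0.16 0.1601 [0.4885 0.0445 3.002 ] 0.0206
0.155 0.1548 [ 1.4371  0.233  -0.4802] 0.0204
0.15 0.1492 [-0.4145  0.304  -1.9921] 0.0201
0.145 0.1443 [-0.4862  0.0721 -2.5457] 0.0206
14.2167
```

View pics/s4.png

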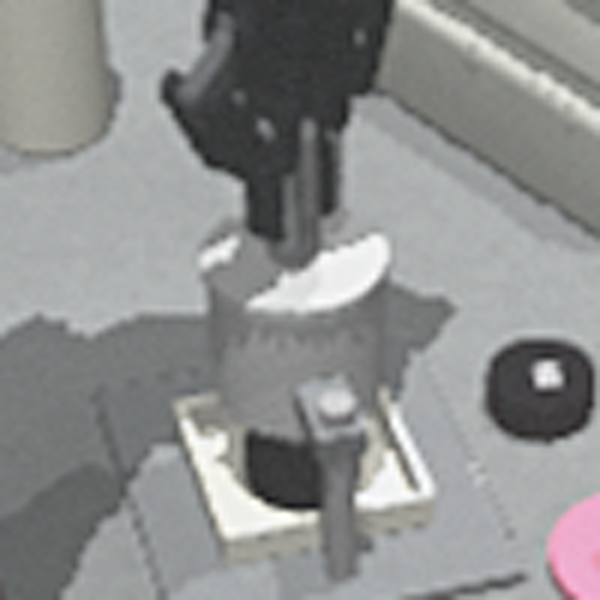

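The mount now lies in the tray (crop (285,470), black). Next I lower until the collar meets the rim.

```bash
python3 - <<'E'
from station import *
from h import *
np.set_printoptions(precision=4,suppress=True)
for z in np.arange(.1435,.1345,-.001):
    line_to([.5093,.1903,float(z)],rate=.03)
    f=get_ft_force();print(round(float(z),4),get_tcp_pos()[2].round(4),f,round(get_grip_width(),4))
    if f[2]>6: break
hold(.2);print(get_ft_force(),get_tcp_pos(),get_clock())
E
```

```text
0.1435 0.1434 [ 0.4933  0.0639 -2.2376] 0.0201
0.1425 0.1425 [ 0.6155  0.4541 -2.4652] 0.0203
0.1415 0.1424 [-2.7308 -0.3322  5.4324] 0.0202
0.1405 0.1423 [-5.0151 -1.6403 13.132 ] 0.0206
[-4.2698 -0.1689 14.4346] [0.5092 0.1903 0.1423] 15.4667
```

```bash
python3 - <<'E'
from station import *
from h import *
np.set_printoptions(precision=4,suppress=True)
line_to([.5093,.1903,.1418],rate=.03)
print(get_ft_force())
move_gripper(.06); hold(.2)
print(get_grip_width(),get_ft_force())
line_to([.5093,.1903,.30],rate=.12)
print(get_ft_force(),get_clock())
cv2.imwrite("pics/w5.png",camera("wrist")[:,:,::-1])
movep([.40,.05,.33],quat(.95,.3))
s=camera("side")[100:200,180:280,::-1];t=camera("top")[:,:,::-1]
cv2.imwrite("pics/s5.png",cv2.resize(s,None,fx=6,fy=6,interpolation=2));cv2.imwrite("pics/t5.png",t)
S=camera_model("side");T=camera_model("top")
c=[.5095,.1905,.128]; print(proj(S,[c,[.5095,.1905,.188]]),proj(T,[c,[.5095,.1905,.188]]),get_clock())
E
```

```text
[-1.799  -0.8368  6.2361]
0.06035540823059785 [-0.3551  0.1734 -0.0829]
[-0.3349 -0.2824 -0.2435] 17.8417
[[228.0009 142.5212]
 [227.1254 121.7231]] [[162.0311 166.7352]
 [152.1544 157.3969]] 18.7417
```

View pics/s5.png

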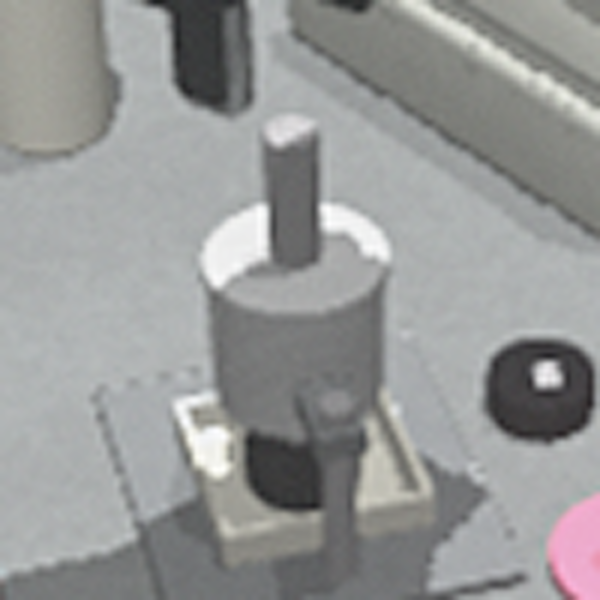

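View pics/t5.png

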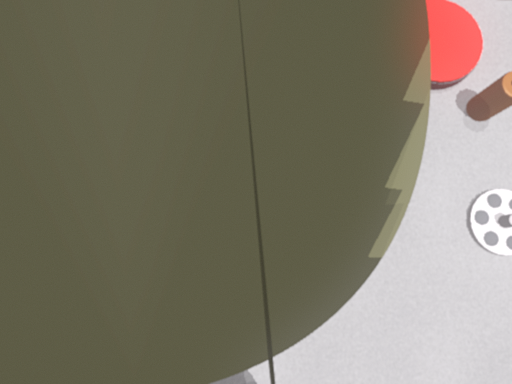

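View pics/w5.png

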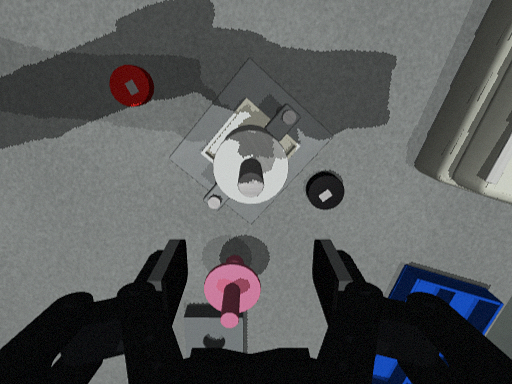

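The rod stands upright. Its collar is seated on the rim at side crop (295,258), which is image (229,143) against a predicted (228,142.5). The mount lies in the tray at crop (285,470). The gripper is well clear.

```bash
python3 - <<'E'
from station import *
print(get_ft_force(),get_clock()); job_done()
E
```

```text
[ 0.15652495 -0.3454559  -0.2913302 ] 18.7417
the job is handed in; nothing more can be done
```

The job is done and handed in at 18.7 s. I took the long rod from the rack by its grip, pushed the mount out into the tray, and lowered the rod until its collar met the sleeve's rim. Then I let go and backed the arm off.

**Last checks:**
- **Rod:** it stands upright with its collar within about 1 px of where it should be on the rim. I felt the collar touch the rim at the expected height, to within 1 mm.
- **Mount:** it is visible in the tray, partly hidden by a post and the sleeve. It looks flat, but I could not see all of it.
- **Force:** the wrist read about 14 N at most when sampled while seating the collar, and about zero at the end.
- **Push force:** the readings at each pause in the push showed only about 3 to 5 N above the rod's weight, less than the 8 to 16 N stated. They were taken while stopped, so they probably miss the sliding peak.
- **Short rod:** I never touched it. I did not look at it again at the end.
- **Top camera:** the arm blocked the final top view, so it confirmed nothing. The checks above rest on the side and wrist views.

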